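# Load the ribbon dispenser from the stock rack

## Task

Load the ribbon dispenser for the day's gift wrapping: move the row of four ribbon spools from the wire stock rack to the plywood dispenser, each spool into the cradle made for its width (narrowest spool in the narrowest cradle, and so on up to the widest), standing upright and fully home on both of the cradle's rods. Leave the tin and the box cutter where they lie.

Things in the scene. Friction and masses are not known exactly. Their poses are not given: they have to be found in the camera images.
- spool_a: narrowest ribbon spool, 14 mm wide: two white card flanges 80 mm across, dark red ribbon between; about 78 g. Stands like a wheel on the bare rods of the wire stock rack, in any of its 4 places, 82 mm apart; axle 55 mm above the table. Origin mid-spool on the axle; y is the axle (level, along the rack), x and z turn as it rolls. Grasp from above across the 14 mm, on the top 25 mm.
- spool_b: second narrowest ribbon spool, 26 mm wide: two white card flanges 80 mm across, dark red ribbon between; about 102 g. Stands like a wheel on the bare rods of the wire stock rack, in any of its 4 places, 82 mm apart; axle 55 mm above the table. Origin mid-spool on the axle; y is the axle (level, along the rack), x and z turn as it rolls. Grasp from above across the 26 mm, on the top 25 mm.
- spool_c: second widest ribbon spool, 38 mm wide: two white card flanges 80 mm across, dark red ribbon between; about 126 g. Stands like a wheel on the bare rods of the wire stock rack, in any of its 4 places, 82 mm apart; axle 55 mm above the table. Origin mid-spool on the axle; y is the axle (level, along the rack), x and z turn as it rolls. Grasp from above across the 38 mm, on the top 25 mm.
- spool_d: widest ribbon spool, 50 mm wide: two white card flanges 80 mm across, dark red ribbon between; about 150 g. Stands like a wheel on the bare rods of the wire stock rack, in any of its 4 places, 82 mm apart; axle 55 mm above the table. Origin mid-spool on the axle; y is the axle (level, along the rack), x and z turn as it rolls. Grasp from above across the 50 mm, on the top 25 mm.
- cradle_a: narrowest plywood cradle (4 fixed on a brown board in any order, 82 mm apart), for the 14 mm spool: 25 mm clear between 2 cheeks, each 8 thick, 84 long (x), 60 high. Origin: centre of its underside, 10 mm above the table; z up, y across the cheeks, along a seated axle. Two 10 mm rods along y at x = +-30, 22 mm up; a spool home on both has its axle at x = 0, 55.5 mm above the origin.
- cradle_b: second narrowest plywood cradle (4 fixed on a brown board in any order, 82 mm apart), for the 26 mm spool: 37 mm clear between 2 cheeks, each 8 thick, 84 long (x), 60 high. Origin: centre of its underside, 10 mm above the table; z up, y across the cheeks, along a seated axle. Two 10 mm rods along y at x = +-30, 22 mm up; a spool home on both has its axle at x = 0, 55.5 mm above the origin.
- cradle_c: second widest plywood cradle (4 fixed on a brown board in any order, 82 mm apart), for the 38 mm spool: 49 mm clear between 2 cheeks, each 8 thick, 84 long (x), 60 high. Origin: centre of its underside, 10 mm above the table; z up, y across the cheeks, along a seated axle. Two 10 mm rods along y at x = +-30, 22 mm up; a spool home on both has its axle at x = 0, 55.5 mm above the origin.
- cradle_d: widest plywood cradle (4 fixed on a brown board in any order, 82 mm apart), for the 50 mm spool: 61 mm clear between 2 cheeks, each 8 thick, 84 long (x), 60 high. Origin: centre of its underside, 10 mm above the table; z up, y across the cheeks, along a seated axle. Two 10 mm rods along y at x = +-30, 22 mm up; a spool home on both has its axle at x = 0, 55.5 mm above the origin.
- tin: bystander: red round tin, 63 mm across, 27 mm high, on the table left of the racks; origin at the centre of its underside
- cutter: bystander: yellow box cutter, 25x150x14 mm, lying on the table right of the racks; origin at the centre of its underside, y along its length
Mind the look-alikes: they are no part of the job. Leave any green or orange look-alike of the spool_a alone.

How it is judged:
By the outcome, as a careful person would: the job done as asked, in the order asked, and still so for the second after the job is handed in, with the robot touching nothing.
It also fails if it takes over 88 s, if anything falls off the work surface, if the arm or the gripper's body presses on something with over 40 N, if the wrist force passes 120 N, or if a joint passes its speed limit or range.

## Robot

A 6-joint arm with a two-finger parallel gripper is mounted at the origin on a cart in front of the work surface, level with it; the furniture and walls round the work are solid. World frame = base frame: x ahead of the robot, y to its left, z up, the work surface at z = 0. Lengths are in mm, angles in rad, forces in N, time in s.
With the tool pointing down it reaches from about 300 to 750 mm from the base axis. Payload 8.5 kg.
Tool frame: the origin (TCP) lies midway between the tips of the shut fingers; the grasp point (between the pads) lies 19 mm behind it; z points along the fingers, y is the line along which they close (so a half turn about z gives the same grasp; the last joint's range is limited). The gripper opens to 85 mm and grips with 20 to 120 N. Pads are 22 mm wide; open, the fingers measure 114 mm over their backs; the gripper's body (76 mm by 85 mm) begins 54 mm behind the grasp point. The pads swing forward as they close: fully open they stand 13 mm farther back than shut.
Start: joints at [-1.372, 0.381, 1.297, -0, 1.464, -0.215], TCP at [221.143, -503.563, 197.622] pointing down, gripper open.
Joint ranges: [-3.11, 3.11], [-0.89, 2.33], [0.22, 2.48], [-1.42, 4.56], [0.17, 2.85], [-2.88, 2.88]. Speed limits (rad/s): [2.39, 2.39, 3.14, 3.14, 3.14, 3.14].

## Interface

Orientations are given as a unit quaternion [w, x, y, z].
In Python, from cell import read_state, capture, calibration, close_job gives the robot as it stands.
- The arm moves only by the tool send_rows, never from a script. Its argument "series" is text: rows parted by semicolons, each of 7 numbers parted by spaces: the shift along the tool's x, y, z normalised to -1 to 1, where 1 is 0.6 m, then the turn, a rotation vector about the tool's x, y, z normalised to -1 to 1, where 1 is 180 degrees, then the opening, from 0 (shut) to 1 (fully open). A call has 1 to 8 rows; each row is the pose to reach, as a shift and turn from the pose commanded when the call began, along the tool's axes at that moment, turning the shorter way round; what a row does not reach only later rows make up. A row lasts 1/10 s, in which the tool goes at most 50 mm and 8.59 degrees, less where a joint would pass 70% of its speed; a pose out of reach is approached as far as the arm can. A call with a number of a shift or a turn outside -1 to 1 is refused whole. A call with a gripper value outside its range is refused whole. The fingers move at their own pace and stop on an object; "squeeze" is the grip in N (left out, the last holds). Time passes only in rows, so rows that repeat a pose let the fingers close. It gives the time, the measured TCP pose, the force, the opening and the grip force at its end, in the units of the state.
- read_state(): the state, without advancing time (a new reading comes with each control period).
- capture(name): name is "scene" or "side" or "wrist"; returns the picture (384x512x3 uint8, red, green, blue); there is no depth.
- calibration(name): a dict with "intrinsics" (3x3 intrinsics, pixels), "origin" and "rotation" of the camera in the world. Camera axes: x right, y down, z forward; pixel columns grow to the right and rows downward; lengths in mm; the calibration is good to about 2 mm. A picture is of the moment at which its call begins: read the wrist's pose just before it. calibration takes no time and is no camera call; for the wrist camera it gives the pose at the moment of the call.
- close_job(): hands the job in; it is judged then, once.
The state is a dict: "time": time; "joint_positions": joint angles; "qd": joint speeds; "tau": joint torques, N m; "position": TCP position; "tcp_rot": TCP orientation; "force": force on the tool from outside, world axes, zero at the start; "torque": the same for the moment, N m; "finger_gap": opening from 0.0 (shut) to 1.0 (fully open); "grasp_force": force on a finger pad.
Only numpy, scipy, OpenCV 4.12 (cv2) and the standard library are available. Lean on these libraries where they do the work, as an engineer would, in place of code of your own. Each camera call takes 0.05 s, during which the arm holds its last target. There are 200 camera calls.

## Working session

There is one attempt and no reset: what is moved stays moved. The work goes in short steps, Python scripts to look and compute and a tool call to move; the robot and the scene stay as the last step left them, time stands still between calls to the robot, and variables do not carry over. Pictures are saved under pics/ and viewed, at most 14 in all, crops included, and the job is handed in when it is done.

Besides the shell and the picture viewer there is one more tool, called after "Emit:" by a JSON object that holds its "op" and its "data". send_rows: Moves the arm, as the interface text tells. Its arguments: {"type":"object","properties":{"series":{"type":"string"},"squeeze":{"type":"number"}},"required":["series"]}

```bash
mkdir -p pics; ls; python3 - <<'E'
from cell import *
import cv2
s=read_state();print(s['time'],s['position'],s['tcp_rot'],s['finger_gap'])
for n in("scene","side"):
    c=calibration(n);print(n,c)
    cv2.imwrite(f"pics/{n}0.png",capture(n)[:,:,::-1])
E
```

```text
pics
0.0 [ 221.09265616 -503.22916702  197.00526056] [-7.41315607e-04  9.78669026e-01  2.05441935e-01 -3.01501931e-07] 1.0007310612885687
scene {'intrinsics': array([[496.92694663,   0.        , 255.22391696],
       [  0.        , 496.92694663, 181.74660178],
       [  0.        ,   0.        ,   1.        ]]), 'origin': array([  912.83282299, -1055.33227125,   589.72482441]), 'rotation': array([-0.53225003,  0.82653014,  0.14985042, -0.10536925])}
side {'intrinsics': array([[451.8481147 ,   0.        , 258.95890331],
       [  0.        , 451.8481147 , 199.06480522],
       [  0.        ,   0.        ,   1.        ]]), 'origin': array([  268.82309035, -1170.57798089,   619.58148192]), 'rotation': array([-0.54376427,  0.83435005, -0.07500089,  0.05054987])}
```

View pics/scene0.png

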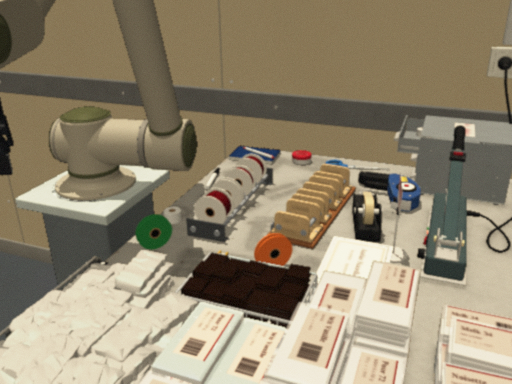

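View pics/side0.png

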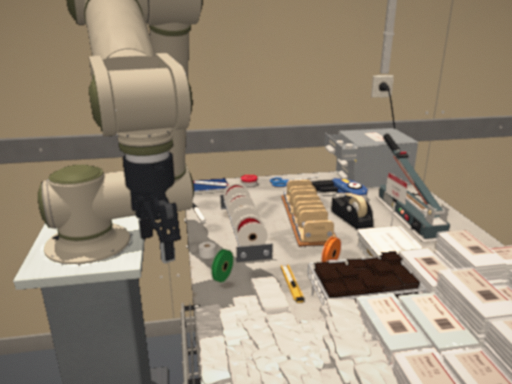

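The scene view shows the rack of white and red spools at about (210-265, 155-235), the dispenser at (275-355, 165-245), the green decoy at (153,232) and the orange decoy at (272,248). The tin is at (302,157). In the side view the cutter is at (292,283).

```bash
cat > h.py <<'E'
from cell import *
import numpy as np, cv2
from scipy.spatial.transform import Rotation as R
rot=lambda q:R.from_quat(q,scalar_first=True)
def ray(c,uv,z):
    K=c['intrinsics'];uv=np.atleast_2d(np.array(uv,float))
    d=rot(c['rotation']).apply(np.c_[(uv-K[:2,2])/K[0,0],np.ones(len(uv))])
    o=c['origin'];return o+d*((z-o[2])/d[:,2])[:,None]
def proj(c,P):
    p=rot(c['rotation']).inv().apply(np.atleast_2d(P)-c['origin']);return (p/p[:,2:]@c['intrinsics'].T)[:,:2]
def goal(p,yaw=None):
    """row numbers from the present pose to world point p, tool down; yaw = angle of tool y in world"""
    s=read_state();r=rot(s['tcp_rot']);d=r.inv().apply(np.array(p)-s['position'])/600
    t=np.zeros(3)
    if yaw is not None:
        y=np.array([np.cos(yaw),np.sin(yaw),0]);
        if y@r.apply([0,1,0])<0:y=-y
        z=np.array([0,0,-1.]);T=R.from_matrix(np.c_[np.cross(y,z),y,z]);t=(r.inv()*T).as_rotvec()/np.pi
    return np.round(np.r_[d,t],4)
E
python3 - <<'E'
from h import *
np.set_printoptions(suppress=True,precision=1)
c=calibration('scene');s=calibration('side')
print('rack flange near hub',ray(c,[[211,212],[250,160]],55))
print('side near',ray(s,[[249,236],[234,187]],55))
print('disp cheeks tops near/far',ray(c,[[293,215],[342,167]],70), ray(s,[[314,217],[300,182]],70))
print('green,orange',ray(c,[[155,231],[272,249]],40),ray(s,[[222,265],[331,249]],40))
w=calibration('wrist');st=read_state()
print(w['intrinsics'],w['origin'],rot(st['tcp_rot']).inv().apply(w['origin']-st['position']),(rot(st['tcp_rot']).inv()*rot(w['rotation'])).as_matrix())
print(rot(st['tcp_rot']).as_matrix())
for n,a,b,cc,d in(("scene",130,280,140,260),("side",195,345,165,280)):
    im=capture(n)[cc:d,a:b,::-1];cv2.imwrite(f"pics/{n}c.png",cv2.resize(im,None,fx=5,fy=5,interpolation=2)[:600,:800])
E
```

```text
rack flange near hub [[ 443.5 -144.7   55. ]
 [ 409.4  185.7   55. ]]
side near [[ 432.3 -142.3   55. ]
 [ 437.7  199.5   55. ]]
disp cheeks tops near/far [[ 634.2 -122.4   70. ]
 [ 677.9  184.6   70. ]] [[622.6 -92.6  70. ]
 [653.2 168.6  70. ]]
green,orange [[ 352.3 -242.6   40. ]
 [ 621.2 -225.4   40. ]] [[ 350.  -246.6   40. ]
 [ 630.9 -219.8   40. ]]
[[313.1   0.  257.2]
 [  0.  313.1 195.6]
 [  0.    0.    1. ]] [ 284.6 -477.3  374.6] [  68.6    1.5 -177.5] [[-0.  -1.  -0.3]
 [ 1.  -0.   0. ]
 [-0.  -0.3  1. ]]
[[ 0.9  0.4 -0. ]
 [ 0.4 -0.9  0. ]
 [ 0.  -0.  -1. ]]
```

View pics/scenec.png

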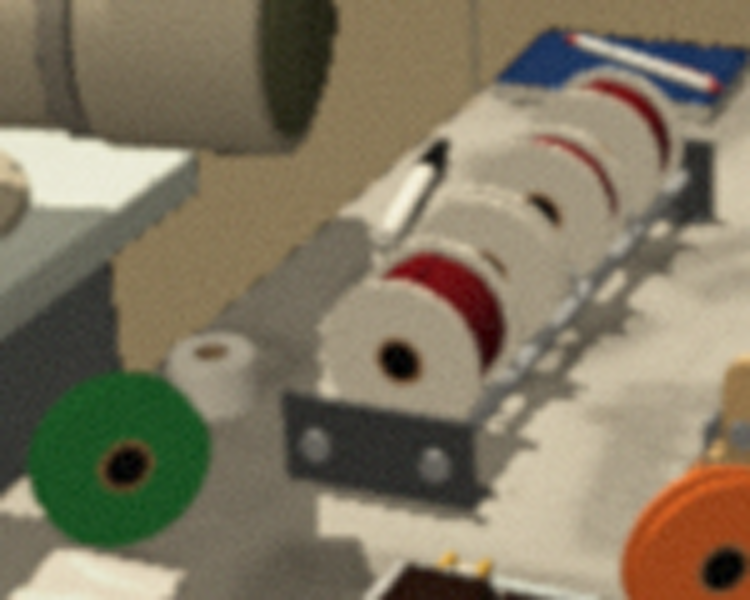

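```bash
python3 -c "
from h import *
print(goal([460,10,330],np.pi/2))"
```

```text
[ 7.086e-01 -6.236e-01 -2.206e-01 -3.000e-04 -0.000e+00  1.317e-01]
```

The crop shows four spools with white flanges and red ribbon standing in the dark wire rack (the near hub is at crop (400,360)). The green (120,465) and orange (720,565) spools stand outside it, so they are the look-alikes. I'm moving up for a view from above.

Emit:
{"op": "send_rows", "data": {"series": "0.1 -0.09 -0.1 0 0 0.02 1;0.7086 -0.6236 -0.2206 0 0 0.1317 1;0.7086 -0.6236 -0.2206 0 0 0.1317 1;0.7086 -0.6236 -0.2206 0 0 0.1317 1;0.7086 -0.6236 -0.2206 0 0 0.1317 1;0.7086 -0.6236 -0.2206 0 0 0.1317 1;0.7086 -0.6236 -0.2206 0 0 0.1317 1;0.7086 -0.6236 -0.2206 0 0 0.1317 1"}}

```text
time: 1.0
position: [382.7, -154.5, 294.7]
tcp_rot: [0.0, 1.0, -0.0, 0.0]
force: [0.6, -0.4, -0.3]
finger_gap: 0.998
grasp_force: 0.0
```

```bash
python3 -c "
from h import *
print(goal([460,10,330],np.pi/2))"
```

```text
[ 1.287e-01 -2.741e-01 -5.890e-02  0.000e+00 -1.000e-04 -1.000e-04]
```

Emit:
{"op": "send_rows", "data": {"series": "0.1287 -0.2741 -0.0589 0 0 0 1;0.1287 -0.2741 -0.0589 0 0 0 1;0.1287 -0.2741 -0.0589 0 0 0 1;0.1287 -0.2741 -0.0589 0 0 0 1;0.1287 -0.2741 -0.0589 0 0 0 1;0.1287 -0.2741 -0.0589 0 0 0 1"}}

```text
time: 1.6
position: [459.5, 8.4, 329.2]
tcp_rot: [0.0, 1.0, 0.001, -0.0]
force: [-0.6, 0.6, -0.9]
finger_gap: 1.0
grasp_force: 0.0
```

```bash
python3 -c "
from h import *
s=read_state();print(s['position'],s['tcp_rot'],s['qd'])
c=calibration('wrist');im=capture('wrist')
np.savez('w1.npz',im=im,**c)
cv2.imwrite('pics/w1.png',cv2.resize(im[:,:,::-1],(800,600),interpolation=cv2.INTER_CUBIC))"
```

```text
[459.53185627   8.35905829 329.23026696] [ 6.40277393e-05  9.99999589e-01  8.18085590e-04 -3.86372854e-04] [-0.04168494 -0.0058549   0.01491217 -0.00350285 -0.00037772 -0.00369806]
```

View pics/w1.png

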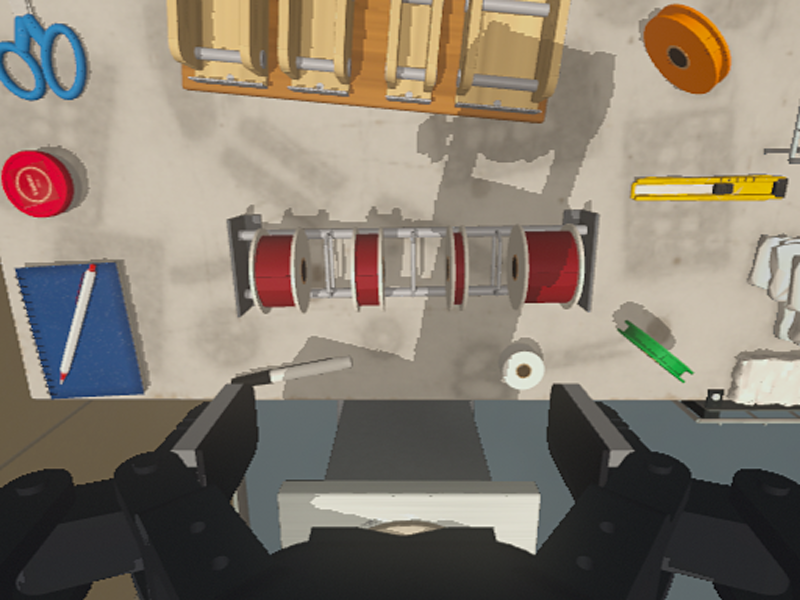

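The top view shows, left to right (+y to -y), spools c (275,270), b (368,270), a (457,270) and d (550,268) by width. The dispenser above is partly out of frame. The orange (690,50) and green (655,350) decoys lie off to the right. I'm shifting forward to see the dispenser whole.

Emit:
{"op": "send_rows", "data": {"series": "0.2 0 0 0 0 0 1;0.2 0 0 0 0 0 1;0.2 0 0 0 0 0 1;0.2 0 0 0 0 0 1;0.2 0 0 0 0 0 1"}}

```text
time: 2.15
position: [579.2, 6.8, 329.1]
tcp_rot: [-0.0, 1.0, -0.001, -0.001]
force: [-0.2, -0.2, 0.8]
finger_gap: 0.997
grasp_force: 0.0
```

```bash
python3 -c "
from h import *
s=read_state();print(s['position'],s['tcp_rot'],s['qd'])
c=calibration('wrist');im=capture('wrist')
np.savez('w2.npz',im=im,**c)
cv2.imwrite('pics/w2.png',cv2.resize(im[:,:,::-1],(800,600),interpolation=cv2.INTER_CUBIC))"
```

```text
[579.2318631    6.79237813 329.12290025] [-1.51998443e-05  9.99999496e-01 -8.23933103e-04 -5.72852738e-04] [ 0.00658295 -0.0329864   0.01224456  0.00208276 -0.00070757  0.00147574]
```

View pics/w2.png

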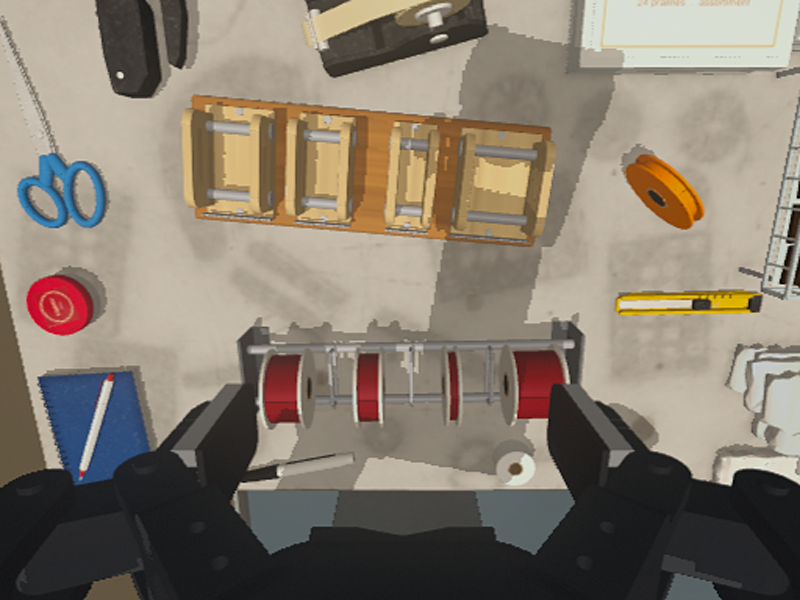

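```bash
python3 -c "
from h import *
im=np.load('w2.npz')['im'][55:165,112:362,::-1]
cv2.imwrite('pics/w2d.png',cv2.resize(im,None,fx=3.2,fy=3.2,interpolation=cv2.INTER_CUBIC))
im=np.load('w1.npz')['im'][130:205,142:392,::-1]
cv2.imwrite('pics/w1r.png',cv2.resize(im,None,fx=3.2,fy=3.2,interpolation=cv2.INTER_CUBIC))
"
```

```text
(no output)
```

View pics/w2d.png

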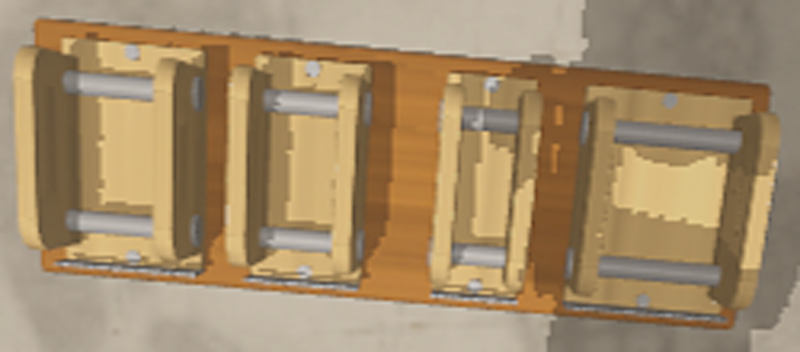

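View pics/w1r.png

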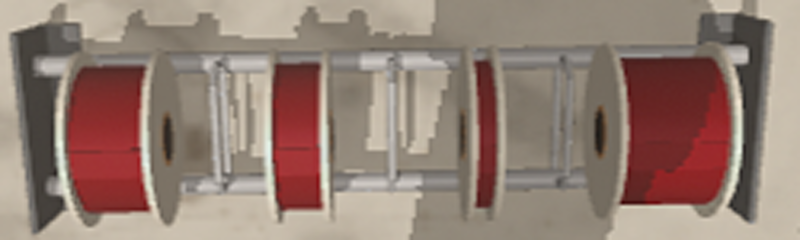

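```bash
python3 -c "
from h import *
np.set_printoptions(suppress=True,precision=1)
w1=dict(np.load('w1.npz'));w2=dict(np.load('w2.npz'))
D=lambda a:np.array(a)/3.2+[112,55]; Q=lambda a:np.array(a)/3.2+[142,130]
print('screws');S=ray(w2,D([[132,52],[133,257],[313,68],[305,271],[490,85],[474,286],[670,101],[642,300]]),14);print(S)
m=(S[::2]+S[1::2])/2;print('mid',m,np.linalg.norm(np.diff(m,axis=0),axis=1))
d=m[3]-m[0];print('yaw of line',np.degrees(np.arctan2(*-d[1::-1][::-1]))if 0 else np.degrees(np.arctan2(-d[1],-d[0])))
print('rods mid c,b,a,d',ray(w2,D([[110,84],[110,222],[308,103],[298,239],[490,120],[480,256],[680,137],[655,272]]),35))
print('cheek tops',ray(w2,D([[27,150],[169,160],[239,165],[348,170],[447,185],[523,190],[592,200],[758,210]]),70))
print('spool rims z95',ray(w1,Q([[57,137],[150,137],[270,137],[324,137],[470,135],[500,135],[628,132],[741,132]]),95))
print('holes z55',ray(w1,Q([[168,137],[330,137],[462,135],[600,132]]),55))
print('holes y check rods z~22',ray(w1,Q([[40,66],[40,187],[745,55],[715,180]]),25))
"
```

```text
screws
[[700.1 158.   14. ]
 [607.3 166.1  14. ]
 [693.   75.1  14. ]
 [600.4  83.   14. ]
 [685.4  -6.5  14. ]
 [593.    0.9  14. ]
 [678.2 -90.2  14. ]
 [586.  -81.4  14. ]]
mid [[653.7 162.   14. ]
 [646.7  79.1  14. ]
 [639.2  -2.8  14. ]
 [632.1 -85.8  14. ]] [83.2 82.3 83.3]
yaw of line 85.01285361029143
rods mid c,b,a,d [[684.7 162.4  35. ]
 [624.9 168.3  35. ]
 [676.5  75.   35. ]
 [617.1  82.3  35. ]
 [669.1  -6.1  35. ]
 [609.1  -1.7  35. ]
 [661.6 -91.5  35. ]
 [601.6 -83.2  35. ]]
cheek tops [[ 656.1  188.    70. ]
 [ 652.   129.    70. ]
 [ 649.9   99.9   70. ]
 [ 647.8   54.2   70. ]
 [ 641.6   12.8   70. ]
 [ 639.5  -19.3   70. ]
 [ 635.3  -48.5   70. ]
 [ 631.  -119.    70. ]]
spool rims z95 [[ 444.7  137.3   95. ]
 [ 444.7   98.4   95. ]
 [ 444.8   48.2   95. ]
 [ 444.8   25.6   95. ]
 [ 445.7  -35.4   95. ]
 [ 445.7  -47.9   95. ]
 [ 447.  -101.3   95. ]
 [ 447.1 -148.5   95. ]]
holes z55 [[436.5  99.   55. ]
 [436.6  24.7  55. ]
 [437.6 -35.9  55. ]
 [439.  -99.1  55. ]]
holes y check rods z~22 [[ 465.   164.7   25. ]
 [ 405.1  170.    25. ]
 [ 470.6 -173.1   25. ]
 [ 409.  -164.6   25. ]]
```

Cheek spacings come to 59, 46, 32 and 71 mm, against an expected 57, 45, 33 and 69, so the cradles run c, b, a, d from +y to -y, with a pitch of about 82 mm. The spools are in the same order on the rack. I'll start with spool_a.

```bash
cat > g.py <<'E'
import sys
from h import *
# args: x,y,z,yawdeg ...
s=read_state();print(s['time'],s['position'].round(1),np.round(rot(s['tcp_rot']).as_rotvec(),3),round(s['finger_gap'],3))
for a in sys.argv[1:]:
    v=[float(t) for t in a.split(',')];print(a,*goal(v[:3],np.radians(v[3])))
E
python3 g.py 438,-44,130,91 438,-44,65,91
```

```text
2.2 [578.9   7.1 329.7] [ 3.142e+00 -2.000e-03 -0.000e+00] 1.001
438,-44,130,91 -0.2346 0.0855 0.333 0.0 0.0001 -0.006
438,-44,65,91 -0.2345 0.0854 0.4413 0.0 0.0001 -0.006
```

Emit:
{"op": "send_rows", "data": {"series": "-0.2346 0.0855 0.333 0 0 -0.006 0.4;-0.2346 0.0855 0.333 0 0 -0.006 0.4;-0.2346 0.0855 0.333 0 0 -0.006 0.4;-0.2346 0.0855 0.333 0 0 -0.006 0.4;-0.2346 0.0855 0.333 0 0 -0.006 0.4;-0.2346 0.0855 0.333 0 0 -0.006 0.4;-0.2346 0.0855 0.333 0 0 -0.006 0.4;-0.2346 0.0855 0.333 0 0 -0.006 0.4"}}

```text
time: 3.0
position: [440.4, -43.8, 131.6]
tcp_rot: [0.001, 1.0, 0.009, 0.002]
force: [0.6, 0.2, -0.6]
finger_gap: 0.396
grasp_force: 0.0
```

```bash
python3 -c "
from h import *
c=calibration('wrist');im=capture('wrist')
np.savez('w3.npz',im=im,**c)
cv2.imwrite('pics/w3.png',im[:,:,::-1])
print(proj(c,[[438,-44,95],[438,-37,95],[438,-51,95]]))"; python3 g.py 438,-44,65,91
```

```text
[[255.38419446 211.3506408 ]
 [245.6633682  211.18966572]
 [265.10124881 211.51155341]]
3.05 [440.5 -43.7 131.5] [3.14  0.03  0.007] 0.402
438,-44,65,91 -0.0047 0.0002 0.1108 0.0005 -0.0014 0.0005
```

View pics/w3.png

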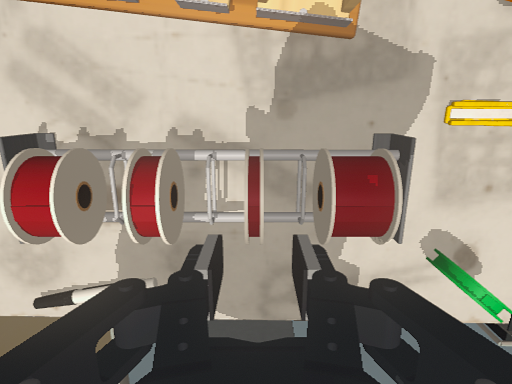

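Spool_a spans u 245-264, which matches my prediction of 246-265, so the position is confirmed. I'll descend, grip and lift.

Emit:
{"op": "send_rows", "data": {"series": "-0.0047 0 0.055 0 0 0 0.4;-0.0047 0 0.1108 0 0 0 0.4;-0.0047 0 0.1108 0 0 0 0.4;-0.0047 0 0.1108 0 0 0 0;-0.0047 0 0.1108 0 0 0 0;-0.0047 0 0.1108 0 0 0 0;-0.0047 0 0.1108 0 0 0 0;-0.0047 0 0.1108 0 0 0 0", "squeeze": 40}}

```text
time: 3.85
position: [436.3, -43.4, 63.8]
tcp_rot: [0.0, 1.0, 0.009, 0.001]
force: [-0.5, 0.2, 0.2]
finger_gap: 0.003
grasp_force: 0.0
```

```bash
python3 g.py 438,-44,165,91 639,-3,165,85 639,-3,120,85
```

```text
3.85 [436.3 -43.4  63.8] [3.141e+00 3.000e-02 2.000e-03] 0.003
438,-44,165,91 0.0029 0.0012 -0.1686 0.0001 -0.0003 0.0005
639,-3,165,85 0.3391 -0.0608 -0.1683 0.0001 -0.0003 0.0338
639,-3,120,85 0.3391 -0.0608 -0.0933 0.0001 -0.0003 0.0338
```

```bash
python3 -c "
from h import *
a=capture('wrist')[:,:,::-1]
b=capture('scene')[140:260,180:340,::-1]
cv2.imwrite('pics/w4.png',np.vstack([a,cv2.resize(b,(512,216))[:216]]))"
```

```text
(no output)
```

View pics/w4.png

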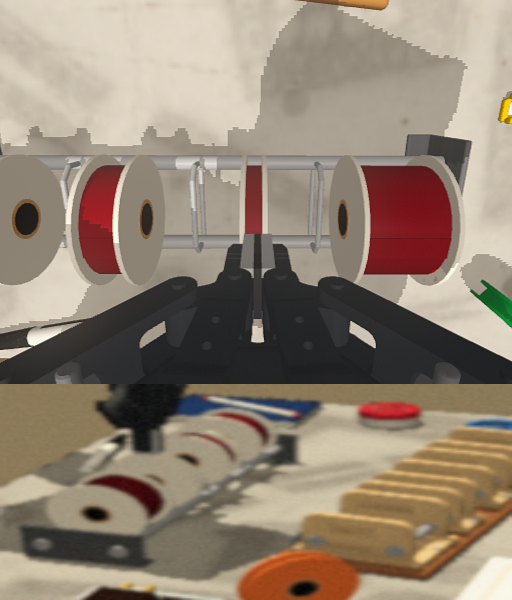

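```bash
python3 -c "
from h import *
np.set_printoptions(suppress=True,precision=1)
c=calibration('wrist');s=read_state();p=s['position'];print(p,c['origin'])
print('tcp,tcp+11x,+19z',proj(c,[p,p+[11,0,0],p+[0,0,19],p+[11,0,19]]))
for x in (437,444,450):print(x,proj(c,[[x,-44,95],[x+40,-44,55],[x-40,-44,55],[x+30,-44,20],[x-30,-44,20]]).tolist())
sc=calibration('scene');print('scene tcp',proj(sc,[p,p+[0,0,100]]))
"
```

```text
[436.2 -43.4  63.5] [505.4 -43.4 241. ]
tcp,tcp+11x,+19z [[255.  226.5]
 [255.3 209.2]
 [254.7 239.2]
 [255.1 220.2]]
437 [[255.84394047816608, 247.62409479413031], [257.25697325984567, 157.2497404810009], [255.06228102559396, 276.971789206056], [256.98559994867713, 163.76459010883093], [255.57114488938325, 241.48440553831657]]
444 [[256.0815547521996, 234.8217104108417], [257.4733748906092, 145.44487500687384], [255.23600768617806, 267.4948742205794], [257.1640922614673, 153.95700413112075], [255.7262333512653, 232.96278687428295]]
450 [[256.28981421007336, 223.60092983273938], [257.6624097976855, 135.13288410331194], [255.38746447658096, 259.23279676052863], [257.31952709086033, 145.41635367187664], [255.86114210113615, 225.54997932632315]]
scene tcp [[225.9 190.5]
 [224.3 152.9]]
```

```bash
python3 -c "
from h import *
a=capture('wrist')[140:320,170:350,::-1]
b=capture('side')[165:265,200:300,::-1]
cv2.imwrite('pics/w5.png',np.hstack([cv2.resize(a,(400,400),interpolation=2),cv2.resize(b,(400,400),interpolation=2)]))"
```

```text
(no output)
```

View pics/w5.png

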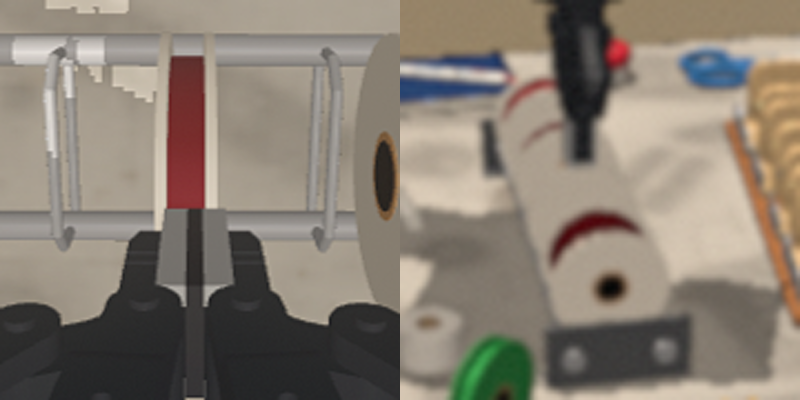

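```bash
python3 -c "
from h import *
np.set_printoptions(suppress=True,precision=1)
c=calibration('side');s=read_state();p=s['position']
print(p,s['joint_positions'],s['force'],s['finger_gap'])
for h in (0,15,30,45):print(h,proj(c,p+[0,0,h]),proj(calibration('scene'),p+[0,0,h]),proj(calibration('wrist'),[p+[11,0,h],p+[-11,0,h]]).ravel())
print('spool a near flange top',proj(c,[[437,-51,95],[437,-37,95]]),'d',proj(c,[[439,-151,95],[439,-151,55]]))
"
```

```text
[436.1 -43.3  63.4] [-0.4  0.4  1.8 -0.   1.   1.2] [-0.8  0.1  0. ] -0.0013654649112289348
0 [[244.7 216.6]] [[225.9 190.6]] [255.3 209.2 254.7 243.3]
15 [[244.6 211.8]] [[225.7 185.1]] [255.1 217.7 254.5 254.2]
30 [[244.6 206.9]] [[225.4 179.6]] [254.9 227.8 254.2 267.2]
45 [[244.5 202. ]] [[225.2 174. ]] [254.7 239.9 253.9 282.6]
spool a near flange top [[245.3 207.5]
 [244.5 205.4]] d [[252.  223.6]
 [252.1 237.4]]
```

The wrist and side views both put the shut fingertips about 35 mm above the reported TCP, at z≈98. They closed just above the spool's top (z 95), and the spool is untouched. I'll reopen and go lower; z=38 reported is safe under either reading.

Emit:
{"op": "send_rows", "data": {"series": "0.0015 0 0 0 0 0 0.4;0.0015 0 0 0 0 0 0.4;0.0015 0 0 0 0 0 0.4;0.0015 0 0 0 0 0 0.4;0.0015 0 0.043 0 0 0 0.4;0.0015 0 0.043 0 0 0 0.4;0.0015 0 0.043 0 0 0 0.4"}}

```text
time: 4.75
position: [436.8, -43.2, 37.6]
tcp_rot: [-0.0, 1.0, 0.009, -0.001]
force: [-0.9, -0.7, 0.8]
finger_gap: 0.397
grasp_force: 0.0
```

```bash
python3 -c "
from h import *
s=read_state();print(s['position'],s['force'],s['finger_gap'])
p=s['position'];c=calibration('wrist')
for h in (0,15,30,45):print(h,proj(c,[p+[11,0,h],p+[-11,0,h]]).ravel().round(1),proj(calibration('side'),p+[0,0,h]).round(1))
a=capture('wrist')[140:320,170:350,::-1]
b=capture('side')[165:265,200:300,::-1]
cv2.imwrite('pics/w6.png',np.hstack([cv2.resize(a,(400,400),interpolation=2),cv2.resize(b,(400,400),interpolation=2)]))"
```

```text
[436.83028856 -43.22643395  37.62226157] [-0.90554683 -0.67496788  0.78490273] 0.3972934294109023
0 [255.2 209.2 254.6 243.3] [[245.  224.8]]
15 [255.1 217.8 254.4 254.3] [[245. 220.]]
30 [254.8 227.9 254.2 267.2] [[244.9 215.2]]
45 [254.6 240.  253.9 282.7] [[244.9 210.4]]
```

View pics/w6.png

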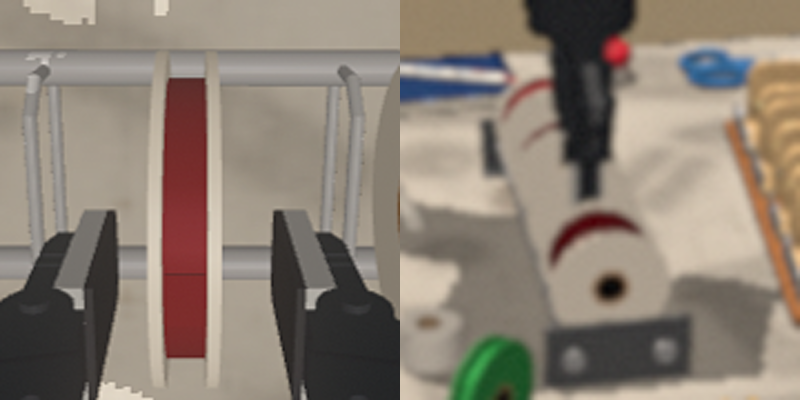

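The fingers now straddle the spool, with tips at z≈70 in the side view (about 33 mm above reported). I'll go 4 mm lower and close.

Emit:
{"op": "send_rows", "data": {"series": "0 0 0.007 0 0 0 0.4;0 0 0.007 0 0 0 0;0 0 0.007 0 0 0 0;0 0 0.007 0 0 0 0;0 0 0.007 0 0 0 0;0 0 0.007 0 0 0 0", "squeeze": 40}}

```text
time: 5.45
position: [437.0, -43.3, 33.3]
tcp_rot: [-0.0, 1.0, 0.009, 0.0]
force: [0.1, 0.6, -0.6]
finger_gap: 0.158
grasp_force: 43.5
```

```bash
python3 g.py 437,-43,135,91 639,-3,135,85 639,-3,80,85
```

```text
5.45 [437.  -43.3  33.3] [-3.141 -0.03  -0.   ] 0.158
437,-43,135,91 0.0 -0.0005 -0.1694 -0.0 -0.0 0.0004
639,-3,135,85 0.3379 -0.0608 -0.1694 -0.0 -0.0 0.0338
639,-3,80,85 0.3379 -0.0608 -0.0778 -0.0 -0.0 0.0338
```

Gripped: the opening of 0.158 is 13.4 mm. I'll lift and carry.

Emit:
{"op": "send_rows", "data": {"series": "0 0 -0.08 0 0 0 0;0 0 -0.1694 0 0 0 0;0.3379 -0.0608 -0.1694 0 0 0.0338 0;0.3379 -0.0608 -0.1694 0 0 0.0338 0;0.3379 -0.0608 -0.1694 0 0 0.0338 0;0.3379 -0.0608 -0.1694 0 0 0.0338 0;0.3379 -0.0608 -0.1694 0 0 0.0338 0;0.3379 -0.0608 -0.1694 0 0 0.0338 0"}}

```text
time: 6.25
position: [639.3, -2.6, 133.7]
tcp_rot: [-0.0, 0.999, -0.043, -0.001]
force: [0.1, -0.2, -0.5]
finger_gap: 0.157
grasp_force: 43.6
```

```bash
python3 -c "
from h import *
c=calibration('wrist');im=capture('wrist')
cv2.imwrite('pics/w7.png',im[:,:,::-1])
print(proj(c,[[639,-3,105],[639,-19.5,70],[639,13.5,70],[669,-6,32],[609,-1,32]]).round(0).tolist())"; python3 g.py 639,-3,100,85 639,-3,46,85
```

```text
[[256.0, 212.0], [277.0, 196.0], [236.0, 200.0], [257.0, 153.0], [257.0, 217.0]]
6.3 [638.3  -2.9 134.2] [-3.139e+00  1.370e-01  3.000e-03] 0.153
639,-3,100,85 0.0012 0.0001 0.0571 -0.0 0.0005 0.0001
639,-3,46,85 0.0014 0.0001 0.1471 -0.0 0.0005 0.0001
```

View pics/w7.png

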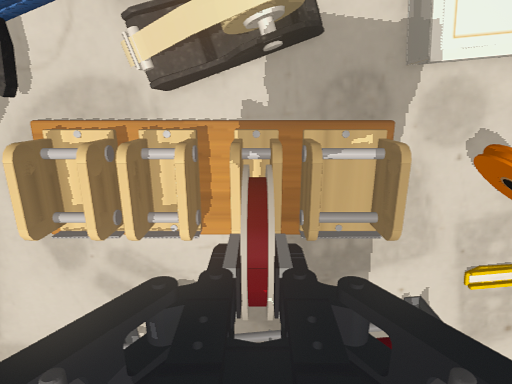

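Spool_a is centred over the narrowest cradle: the spool is at u≈258 and the cheeks are at 236 and 276. I'll lower it in and release.

Emit:
{"op": "send_rows", "data": {"series": "0.0012 0 0.07 0 0 0 0;0.0012 0 0.12 0 0 0 0;0.0012 0 0.147 0 0 0 0;0.0012 0 0.1495 0 0 0 0;0.0012 0 0.1495 0 0 0 0;0.0012 0 0.1495 0 0 0 0"}}

```text
time: 6.9
position: [639.8, -3.3, 46.7]
tcp_rot: [0.0, 0.999, -0.044, 0.001]
force: [-0.5, 0.0, -0.3]
finger_gap: 0.157
grasp_force: 43.7
```

```bash
python3 g.py 639,-3,44.5,85 639,-3,135,85 437,38,135,91
```

```text
6.9 [639.8  -3.3  46.7] [ 3.138e+00 -1.370e-01  3.000e-03] 0.157
639,-3,44.5,85 -0.0013 -0.0004 0.0036 0.0001 -0.0005 -0.0001
639,-3,135,85 -0.0011 -0.0003 -0.1472 0.0001 -0.0005 -0.0001
437,38,135,91 -0.3424 -0.039 -0.1478 0.0001 -0.0005 -0.0334
```

Emit:
{"op": "send_rows", "data": {"series": "-0.001 0 0.003 0 0 0 0;-0.001 0 0.005 0 0 0 0;-0.001 0 0.005 0 0 0 0;-0.001 0 0.005 0 0 0 0.32;-0.001 0 0.005 0 0 0 0.32;-0.001 0 0.005 0 0 0 0.32;-0.001 0 0.005 0 0 0 0.32;-0.001 0 0.005 0 0 0 0.32"}}

```text
time: 7.7
position: [639.1, -3.0, 42.1]
tcp_rot: [-0.0, 0.999, -0.044, -0.0]
force: [-0.6, 0.4, 1.4]
finger_gap: 0.318
grasp_force: 0.0
```

```bash
python3 g.py 639,-3,135,85 437,38,110,91 437,38,80,91
```

```text
7.7 [639.1  -3.   42.1] [-3.139  0.137  0.   ] 0.318
639,-3,135,85 -0.0001 0.0 -0.1549 -0.0 0.0001 -0.0
437,38,110,91 -0.3415 -0.0387 -0.1131 -0.0 0.0001 -0.0333
437,38,80,91 -0.3415 -0.0387 -0.0631 -0.0 0.0001 -0.0333
```

Emit:
{"op": "send_rows", "data": {"series": "0 0 -0.08 0 0 0 0.32;0 0 -0.1549 0 0 0 0.5;-0.3415 -0.0387 -0.1131 0 0 -0.0333 0.5;-0.3415 -0.0387 -0.1131 0 0 -0.0333 0.5;-0.3415 -0.0387 -0.1131 0 0 -0.0333 0.5;-0.3415 -0.0387 -0.1131 0 0 -0.0333 0.5;-0.3415 -0.0387 -0.1131 0 0 -0.0333 0.5;-0.3415 -0.0387 -0.1131 0 0 -0.0333 0.5"}}

```text
time: 8.5
position: [436.3, 38.3, 110.5]
tcp_rot: [0.0, 1.0, 0.009, 0.0]
force: [0.6, -0.5, -0.7]
finger_gap: 0.501
grasp_force: 0.0
```

```bash
python3 -c "
from h import *
np.set_printoptions(suppress=True,precision=1)
c=calibration('wrist');im=capture('wrist');sc=capture('scene')
cv2.imwrite('pics/w8.png',np.vstack([im[:,:,::-1],cv2.resize(sc[150:250,240:370,::-1],(512,216))]))
# red ribbon spans along the row just ahead of the axle
hsv=cv2.cvtColor(im,cv2.COLOR_RGB2HSV);m=((hsv[...,0]<8)|(hsv[...,0]>172))&(hsv[...,1]>150)
n,l,st,ce=cv2.connectedComponentsWithStats(m.astype(np.uint8))
for i in range(1,n):
  if st[i,4]>200: print(st[i])
print(proj(c,[[437,38,95],[437,51,95],[437,25,95]]).round(1).tolist())
"; python3 g.py 437,38,32,91
```

```text
[ 459  157   53   87 3768]
[ 110  158   51   86 3614]
[ 241  160   30   84 2330]
[[255.5, 216.9], [235.6, 216.6], [275.4, 217.2]]
8.6 [438.7  37.6 110.6] [3.141e+00 2.700e-02 3.000e-03] 0.504
437,38,32,91 -0.0031 -0.0008 0.131 0.0001 -0.0007 -0.0001
```

View pics/w8.png

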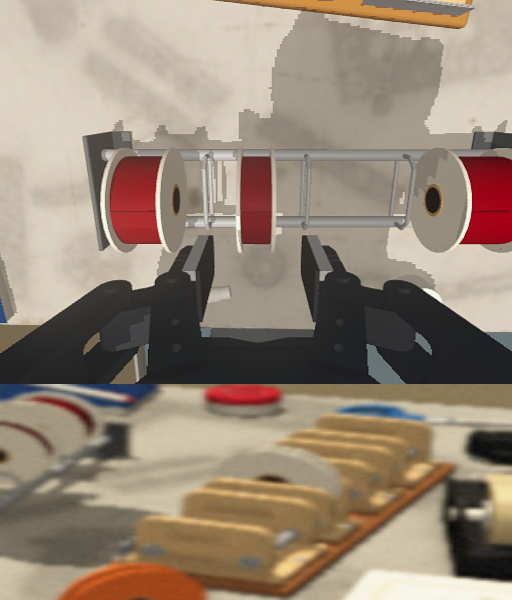

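Spool_a sits upright in its cradle in the scene inset. Spool_b spans u 236-276, as predicted. Picking b.

Emit:
{"op": "send_rows", "data": {"series": "-0.002 -0.0005 0.07 0 0 0 0.5;-0.002 -0.0005 0.131 0 0 0 0.5;-0.002 -0.0005 0.131 0 0 0 0.5;-0.002 -0.0005 0.131 0 0 0 0;-0.002 -0.0005 0.131 0 0 0 0;-0.002 -0.0005 0.131 0 0 0 0;-0.002 -0.0005 0.131 0 0 0 0;-0.002 -0.0005 0.131 0 0 0 0"}}

```text
time: 9.4
position: [436.9, 38.1, 32.5]
tcp_rot: [0.0, 1.0, 0.009, 0.002]
force: [2.8, 0.7, 4.3]
finger_gap: 0.3
grasp_force: 45.4
```

```bash
python3 g.py 437,38,135,91 647,78.5,135,85
```

```text
9.4 [436.9  38.1  32.5] [3.141 0.027 0.005] 0.3
437,38,135,91 0.0007 0.0002 -0.1709 0.0002 -0.001 -0.0
647,78.5,135,85 0.3518 -0.0612 -0.1698 0.0002 -0.001 0.0333
```

Emit:
{"op": "send_rows", "data": {"series": "0 0 -0.08 0 0 0 0;0 0 -0.1705 0 0 0 0;0.3518 -0.0612 -0.1698 0 0 0.0333 0;0.3518 -0.0612 -0.1698 0 0 0.0333 0;0.3518 -0.0612 -0.1698 0 0 0.0333 0;0.3518 -0.0612 -0.1698 0 0 0.0333 0;0.3518 -0.0612 -0.1698 0 0 0.0333 0;0.3518 -0.0612 -0.1698 0 0 0.0333 0"}}

```text
time: 10.2
position: [647.1, 79.0, 132.1]
tcp_rot: [-0.0, 0.999, -0.043, -0.001]
force: [-0.9, 0.4, -2.1]
finger_gap: 0.294
grasp_force: 44.6
```

```bash
python3 g.py 647,78.5,80,85 647,78.5,43,85
```

```text
10.2 [647.1  79.  132.1] [-3.139e+00  1.360e-01  2.000e-03] 0.294
647,78.5,80,85 -0.0 0.0009 0.0869 0.0 0.0004 0.0002
647,78.5,43,85 0.0 0.0009 0.1485 0.0 0.0004 0.0002
```

Emit:
{"op": "send_rows", "data": {"series": "0 0.0009 0.07 0 0 0 0;0 0.0009 0.12 0 0 0 0;0 0.0009 0.14 0 0 0 0;0 0.0009 0.145 0 0 0 0;0 0.0009 0.1475 0 0 0 0;0 0.0009 0.1475 0 0 0 0"}}

```text
time: 10.8
position: [646.8, 78.1, 46.5]
tcp_rot: [0.0, 0.999, -0.044, 0.001]
force: [-0.1, 0.3, -1.3]
finger_gap: 0.3
grasp_force: 44.7
```

```bash
python3 g.py 647,78.5,42,85
```

```text
10.8 [646.8  78.1  46.5] [ 3.139 -0.137  0.004] 0.3
647,78.5,42,85 0.0003 -0.0008 0.0074 -0.0 -0.0008 -0.0
```

Emit:
{"op": "send_rows", "data": {"series": "0 -0.0005 0.003 0 0 0 0;0 -0.0005 0.0055 0 0 0 0;0 -0.0005 0.0055 0 0 0 0;0 -0.0005 0.0055 0 0 0 0.46;0 -0.0005 0.0055 0 0 0 0.46;0 -0.0005 0.0055 0 0 0 0.46;0 -0.0005 0.0055 0 0 0 0.46"}}

```text
time: 11.5
position: [646.2, 78.4, 41.5]
tcp_rot: [-0.0, 0.999, -0.044, -0.0]
force: [-0.6, 0.7, -0.8]
finger_gap: 0.458
grasp_force: 0.0
```

```bash
python3 g.py 647,78.5,135,85 436,119.5,135,91
```

```text
11.5 [646.2  78.4  41.5] [-3.139  0.137  0.   ] 0.458
647,78.5,135,85 0.0013 -0.0003 -0.1559 0.0 0.0 -0.0
436,119.5,135,91 -0.355 -0.0377 -0.1558 -0.0 0.0 -0.0334
```

Emit:
{"op": "send_rows", "data": {"series": "0 0 -0.08 0 0 0 0.46;0 0 -0.1559 0 0 0 0.65;-0.355 -0.0377 -0.1141 0 0 -0.0334 0.65;-0.355 -0.0377 -0.1141 0 0 -0.0334 0.65;-0.355 -0.0377 -0.1141 0 0 -0.0334 0.65;-0.355 -0.0377 -0.1141 0 0 -0.0334 0.65;-0.355 -0.0377 -0.1141 0 0 -0.0334 0.65;-0.355 -0.0377 -0.1141 0 0 -0.0334 0.65"}}

```text
time: 12.3
position: [434.0, 120.0, 110.3]
tcp_rot: [-0.0, 1.0, 0.009, -0.0]
force: [-0.6, 0.3, -0.1]
finger_gap: 0.647
grasp_force: 0.0
```

```bash
cat > chk.py <<'E'
import sys
from h import *
np.set_printoptions(suppress=True,precision=1)
# the ribbon near image centre: mid column against predicted mid column of the spool at x,y
x,y=map(float,sys.argv[1:3])
c=calibration('wrist');im=capture('wrist');hsv=cv2.cvtColor(im,cv2.COLOR_RGB2HSV)
m=((hsv[...,0]<8)|(hsv[...,0]>172))&(hsv[...,1]>150)
n,l,st,ce=cv2.connectedComponentsWithStats(m.astype(np.uint8))
print([s.tolist() for s in st[1:] if s[4]>300],'pred',proj(c,[[x,y,90],[x+30,y,55]]).tolist())
E
python3 chk.py 436 119.5; python3 g.py 436,119.5,32,91
```

```text
[[233, 156, 49, 87, 4043]] pred [[255.9828206070673, 212.57494502898933], [256.8427345237406, 159.4202981573752]]
12.35 [436.1 119.6 110.5] [3.141e+00 2.900e-02 2.000e-03] 0.652
436,119.5,32,91 -0.0002 0.0002 0.1309 0.0 -0.0003 0.0002
```

Emit:
{"op": "send_rows", "data": {"series": "0 0 0.07 0 0 0 0.65;0 0 0.134 0 0 0 0.65;0 0 0.134 0 0 0 0.65;0 0 0.134 0 0 0 0;0 0 0.134 0 0 0 0;0 0 0.134 0 0 0 0;0 0 0.134 0 0 0 0;0 0 0.134 0 0 0 0"}}

```text
time: 13.15
position: [437.3, 119.5, 30.7]
tcp_rot: [0.0, 1.0, 0.009, 0.002]
force: [2.1, 0.7, 5.5]
finger_gap: 0.44
grasp_force: 43.7
```

```bash
python3 g.py 436,119.5,135,91 654.5,160,135,85
```

```text
13.15 [437.3 119.5  30.7] [3.141 0.028 0.006] 0.44
436,119.5,135,91 -0.0015 -0.0 -0.1738 0.0 -0.0011 0.0001
654.5,160,135,85 0.3638 -0.0611 -0.1725 -0.0 -0.0011 0.0334
```

Emit:
{"op": "send_rows", "data": {"series": "0 0 -0.08 0 0 0 0;0 0 -0.173 0 0 0 0;0.3638 -0.0611 -0.1725 0 0 0.0334 0;0.3638 -0.0611 -0.1725 0 0 0.0334 0;0.3638 -0.0611 -0.1725 0 0 0.0334 0;0.3638 -0.0611 -0.1725 0 0 0.0334 0;0.3638 -0.0611 -0.1725 0 0 0.0334 0;0.3638 -0.0611 -0.1725 0 0 0.0334 0"}}

```text
time: 13.95
position: [655.1, 160.2, 131.6]
tcp_rot: [0.0, 0.999, -0.044, -0.001]
force: [-1.4, 0.0, -1.4]
finger_gap: 0.436
grasp_force: 42.9
```

```bash
python3 g.py 654.5,160,80,85 654.5,160,43,85
```

```text
13.95 [655.1 160.2 131.6] [ 3.139e+00 -1.370e-01 -2.000e-03] 0.436
654.5,160,80,85 -0.0009 0.0005 0.0861 0.0 0.0004 0.0
654.5,160,43,85 -0.0009 0.0005 0.1477 0.0 0.0004 0.0
```

Emit:
{"op": "send_rows", "data": {"series": "-0.0009 0 0.07 0 0 0 0;-0.0009 0 0.12 0 0 0 0;-0.0009 0 0.14 0 0 0 0;-0.0009 0 0.145 0 0 0 0;-0.0009 0 0.1475 0 0 0 0;-0.0009 0 0.1475 0 0 0 0"}}

```text
time: 14.55
position: [653.7, 160.1, 46.2]
tcp_rot: [-0.0, 0.999, -0.044, 0.001]
force: [0.1, -0.7, -1.6]
finger_gap: 0.436
grasp_force: 42.9
```

```bash
python3 g.py 654.5,160,40,85
```

```text
14.55 [653.7 160.1  46.2] [-3.138  0.137 -0.004] 0.436
654.5,160,40,85 0.0013 0.0001 0.0104 -0.0001 -0.0008 -0.0
```

Emit:
{"op": "send_rows", "data": {"series": "0.0008 0 0.004 0 0 0 0;0.0008 0 0.007 0 0 0 0;0.0008 0 0.007 0 0 0 0;0.0008 0 0.007 0 0 0 0.6;0.0008 0 0.007 0 0 0 0.6;0.0008 0 0.007 0 0 0 0.6;0.0008 0 0.007 0 0 0 0.6"}}

```text
time: 15.25
position: [653.4, 160.0, 40.3]
tcp_rot: [0.0, 0.999, -0.044, -0.0]
force: [-0.0, 0.4, 0.3]
finger_gap: 0.598
grasp_force: 0.0
```

```bash
python3 g.py 654.5,160,135,85 470,-20,140,91 439,-126,110,91
```

```text
15.25 [653.4 160.   40.3] [ 3.139e+00 -1.370e-01 -1.000e-03] 0.598
654.5,160,135,85 0.0018 -0.0001 -0.1578 0.0 0.0001 0.0
470,-20,140,91 -0.2784 0.3256 -0.166 0.0 0.0001 -0.0333
439,-126,110,91 -0.3145 0.506 -0.1159 0.0 0.0001 -0.0333
```

Emit:
{"op": "send_rows", "data": {"series": "0 0 -0.08 0 0 0 0.6;0 0 -0.1578 0 0 0 0.78;-0.2784 0.3256 -0.166 0 0 -0.0333 0.78;-0.2784 0.3256 -0.166 0 0 -0.0333 0.78;-0.2784 0.3256 -0.166 0 0 -0.0333 0.78;-0.3145 0.506 -0.1159 0 0 -0.0333 0.78;-0.3145 0.506 -0.1159 0 0 -0.0333 0.78;-0.3145 0.506 -0.1159 0 0 -0.0333 0.78"}}

```text
time: 16.05
position: [469.3, -74.1, 118.3]
tcp_rot: [0.0, 1.0, 0.009, 0.0]
force: [0.5, -1.7, -0.1]
finger_gap: 0.779
grasp_force: 0.0
```

```bash
python3 g.py 439,-126,110,91
```

```text
16.05 [469.3 -74.1 118.3] [3.141e+00 2.800e-02 1.000e-03] 0.779
439,-126,110,91 -0.0521 0.0856 0.0138 0.0001 -0.0002 0.0001
```

Emit:
{"op": "send_rows", "data": {"series": "-0.0521 0.0856 0.0138 0 0 0 0.78;-0.0521 0.0856 0.0138 0 0 0 0.78;-0.0521 0.0856 0.0138 0 0 0 0.78;-0.0521 0.0856 0.0138 0 0 0 0.78"}}

```text
time: 16.45
position: [440.8, -124.2, 110.1]
tcp_rot: [-0.0, 1.0, 0.009, 0.0]
force: [-0.5, 0.3, 0.0]
finger_gap: 0.781
grasp_force: 0.0
```

```bash
python3 chk.py 439 -126; python3 g.py 439,-126,30,91
```

```text
[[221, 160, 67, 86, 5425]] pred [[257.7832504958323, 218.04837912898023], [258.3943833523627, 164.55878928803563]]
16.5 [ 440.9 -123.9  110.2] [3.141e+00 2.900e-02 1.000e-03] 0.782
439,-126,30,91 -0.0034 0.0035 0.1336 0.0 -0.0002 0.0004
```

Emit:
{"op": "send_rows", "data": {"series": "-0.0034 0.0005 0.07 0 0 0 0.78;-0.0034 0.0005 0.135 0 0 0 0.78;-0.0034 0.0005 0.135 0 0 0 0.78;-0.0034 0.0005 0.135 0 0 0 0;-0.0034 0.0005 0.135 0 0 0 0;-0.0034 0.0005 0.135 0 0 0 0;-0.0034 0.0005 0.135 0 0 0 0;-0.0034 0.0005 0.135 0 0 0 0"}}

```text
time: 17.3
position: [439.1, -125.4, 30.0]
tcp_rot: [0.001, 1.0, 0.009, 0.001]
force: [1.3, 2.6, 8.3]
finger_gap: 0.58
grasp_force: 45.7
```

```bash
python3 g.py 439,-125,135,91 631.5,-85,135,85
```

```text
17.3 [ 439.1 -125.4   30. ] [3.14  0.027 0.004] 0.58
439,-125,135,91 0.0004 -0.0005 -0.175 0.0004 -0.0008 -0.0001
631.5,-85,135,85 0.3223 -0.0616 -0.1742 0.0003 -0.0008 0.0332
```

Emit:
{"op": "send_rows", "data": {"series": "0 0 -0.08 0 0 0 0;0 0 -0.174 0 0 0 0;0.3223 -0.0616 -0.1742 0 0 0.0332 0;0.3223 -0.0616 -0.1742 0 0 0.0332 0;0.3223 -0.0616 -0.1742 0 0 0.0332 0;0.3223 -0.0616 -0.1742 0 0 0.0332 0;0.3223 -0.0616 -0.1742 0 0 0.0332 0;0.3223 -0.0616 -0.1742 0 0 0.0332 0"}}

```text
time: 18.1
position: [630.8, -84.5, 132.6]
tcp_rot: [-0.0, 0.999, -0.043, -0.001]
force: [-0.6, -0.9, -1.7]
finger_gap: 0.577
grasp_force: 44.8
```

```bash
python3 g.py 631.5,-85,80,85 631.5,-85,43,85
```

```text
18.1 [630.8 -84.5 132.6] [-3.138e+00  1.350e-01  3.000e-03] 0.577
631.5,-85,80,85 0.0014 0.0007 0.0876 -0.0 0.0005 0.0003
631.5,-85,43,85 0.0015 0.0007 0.1493 -0.0 0.0005 0.0003
```

Emit:
{"op": "send_rows", "data": {"series": "0.0014 0.0005 0.07 0 0 0 0;0.0014 0.0005 0.12 0 0 0 0;0.0014 0.0005 0.14 0 0 0 0;0.0014 0.0005 0.146 0 0 0 0;0.0014 0.0005 0.1485 0 0 0 0;0.0014 0.0005 0.1485 0 0 0 0"}}

```text
time: 18.7
position: [632.3, -85.5, 45.9]
tcp_rot: [0.0, 0.999, -0.044, 0.001]
force: [0.0, -0.5, -2.2]
finger_gap: 0.575
grasp_force: 44.8
```

```bash
python3 g.py 631.5,-85,39.5,85
```

```text
18.7 [632.3 -85.5  45.9] [ 3.138 -0.137  0.004] 0.575
631.5,-85,39.5,85 -0.0014 -0.0008 0.0106 0.0002 -0.0007 0.0
```

Emit:
{"op": "send_rows", "data": {"series": "-0.001 -0.0005 0.004 0 0 0 0;-0.001 -0.0005 0.0075 0 0 0 0;-0.001 -0.0005 0.0075 0 0 0 0;-0.001 -0.0005 0.0075 0 0 0 0.73;-0.001 -0.0005 0.0075 0 0 0 0.73;-0.001 -0.0005 0.0075 0 0 0 0.73;-0.001 -0.0005 0.0075 0 0 0 0.73"}}

```text
time: 19.4
position: [631.2, -84.8, 39.8]
tcp_rot: [-0.0, 0.999, -0.043, 0.0]
force: [0.5, -1.2, -1.1]
finger_gap: 0.73
grasp_force: 0.0
```

```bash
python3 g.py 631.5,-85,140,85 480,-10,290,85 580,35,280,85
```

```text
19.4 [631.2 -84.8  39.8] [-3.139  0.137 -0.   ] 0.73
631.5,-85,140,85 0.0006 0.0002 -0.167 -0.0 -0.0 0.0001
480,-10,290,85 -0.2618 -0.1024 -0.417 -0.0 -0.0 0.0001
580,35,280,85 -0.1023 -0.1916 -0.4003 -0.0 -0.0 0.0001
```

Emit:
{"op": "send_rows", "data": {"series": "0 0 -0.08 0 0 0 0.73;0 0 -0.167 0 0 0 0.73;-0.1023 -0.1916 -0.4003 0 0 0 0.73;-0.1023 -0.1916 -0.4003 0 0 0 0.73;-0.1023 -0.1916 -0.4003 0 0 0 0.73;-0.1023 -0.1916 -0.4003 0 0 0 0.73;-0.1023 -0.1916 -0.4003 0 0 0 0.73;-0.1023 -0.1916 -0.4003 0 0 0 0.73"}}

```text
time: 20.2
position: [579.9, 35.4, 280.3]
tcp_rot: [0.0, 0.999, -0.043, 0.001]
force: [-0.4, -0.4, -1.3]
finger_gap: 0.731
grasp_force: 0.0
```

```bash
python3 -c "
from h import *
np.set_printoptions(suppress=True,precision=1)
c=calibration('wrist');im=capture('wrist');sc=capture('scene')
cv2.imwrite('pics/w9.png',np.hstack([np.vstack([im[:,:,::-1]]),cv2.resize(sc[140:260,240:330,::-1],(288,384),interpolation=2)]))
A=[(654.3,160),(646.8,78.5),(639.2,-3),(631.6,-84.9)]
d=np.array([np.cos(np.radians(-5)),np.sin(np.radians(-5))])
for (x,y),n in zip(A,'cbad'):print(n,'top, fore/aft rim pred',proj(c,[[x,y,105.5],[*(np.array([x,y])+40*d),65.5],[*(np.array([x,y])-40*d),65.5]]).round(0).tolist())
"
```

```text
c top, fore/aft rim pred [[136.0, 114.0], [145.0, 78.0], [151.0, 146.0]]
b top, fore/aft rim pred [[211.0, 114.0], [215.0, 78.0], [217.0, 147.0]]
a top, fore/aft rim pred [[286.0, 115.0], [284.0, 79.0], [283.0, 147.0]]
d top, fore/aft rim pred [[362.0, 115.0], [354.0, 79.0], [349.0, 147.0]]
```

View pics/w9.png

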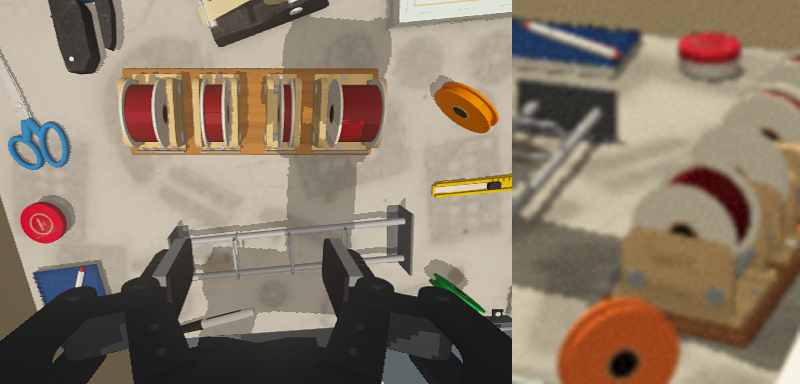

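All four spools stand upright between their cheeks: c at (145,113), b (214,112), a (286,112) and d (355,112). Their rims match the predicted seated positions within a few pixels. The rack is empty, and the tin (44,222), cutter and decoys are where they were.

```bash
python3 -c "
from cell import *
print(close_job())"
```

```text
the job is handed in; nothing more can be done
None
```

All four spools are in the cradles made for their widths, upright and home on the rods as far as the last pictures show, and the job was handed in at about 20 s with the tin, cutter and look-alikes not touched.

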